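# Set and lock the hold-down stop on the bean tin

## Task

Two identical hold-down stands on the worktop each hold a tin. On the stand with the taller red bean tin, lower the orange stop by its knob until its foot rests on the lid of the tin, and then lock it by swinging that stand's red-handled clamp lever clockwise all the way round to its end, so that it points back over the column. Leave the tin standing where it is, and leave the other stand, with the flat pale-green tin, as it is.

Things in the scene. Friction and masses are not known exactly. Their poses are not given: they have to be found in the camera images.
- bean_stand: Fixed stand that holds the bean tin: aluminium base 182 x 106 mm, steel column, grey bridge with its top at 168 mm; stop rod and clamp lever on the bridge. Origin on the worktop under the rod's axis; x runs from the rod to the column (108 mm behind), y to the stand's left, z up. The lever's upright pivot axis is at x 50 mm, y 0; its red handle moves on a level circle of radius 62 mm.
- bean_stand_knob (a point): Centre of the orange round knob (32 mm across, 30 mm tall) on top of the bean stand's stop rod; underside of the orange foot is 133 mm below. Begins 25 to 60 mm above contact; at contact this point is 205 mm over the worktop and the sleeve under the knob ends at 174 mm. Slides straight up and down, 4 N friction, stays where left.
- bean_top (a point): Centre of the lid of the red-labelled bean tin, 75 mm across, 58 mm tall, loose on the pad of the bean stand, within 6 mm of the stop's axis; this point is 72 mm over the worktop. z points up.
- bean_stand_clamp (a joint): Angle of the bean stand's clamp lever, rad: 0 (open) points to the stand's +y; grows clockwise seen from above; 1.57 (its end, locked) points along the stand's +x, over the column. Begins at 0 to 0.25. Stays where it is left; about 2 N at the handle turns it.
- bean_stand_grip (a point): Upright round red handle, 16 mm across, at the end of the bean stand's clamp lever: this point lies on its axis, 18 mm below its top, 28 mm above the black lever bar, 208 mm over the worktop.
- pea_stand_knob (a point): Centre of the orange knob of the other, identical stand, the one with the flat tin. To be left alone.
- pea_stand_clamp (a joint): Angle of the other stand's clamp lever, rad, same meaning. To be left alone.
- pea_tin: The flat tin with a pale-green label, 87 mm across, 40 mm tall, loose on the pad of the other stand; origin at the centre of its underside. To be left alone.
There are look-alikes about, which are no part of the job. Leave any purple look-alike of the part that bears bean_top alone.

How it is judged:
On the way, in this order (a step that is already met when the one before it is completed fails the run):
1. the foot of the stop rests on the bean tin, the clamp still open (z of bean_stand_knob in the frame of bean_top below 0.136 m and value of joint bean_stand_clamp below 0.7 rad), for 0.2 s.
2. the clamp lever is locked with the stop still resting on the tin (z of bean_stand_knob in the frame of bean_top below 0.136 m and value of joint bean_stand_clamp above 1.25 rad), for 0.2 s.
At the end, for the whole second after the job is handed in: The bean stand's stop foot rests on the bean tin's lid (gap under 3 mm), its clamp lever is past 1.25 rad of its 1.57, and the tin stands upright (within 0.1 rad) with its centre within 20 mm of the stop's axis (all of step 2 and horizontal distance between bean_top and bean_stand below 0.02 m and angle between bean_top's own z axis and vertical below 0.1 rad); the robot touches nothing.
It fails at once if the other stand's stop moved by more than 15 mm (distance of pea_stand_knob from where it was at the start of the episode above 0.015 m).
It fails at once if the other stand's clamp turned (past 0.6 rad) (value of joint pea_stand_clamp above 0.6 rad).
It fails at once if the other tin moved by more than 20 mm (distance of pea_tin from where it was at the start of the episode above 0.02 m).
It fails at once if the bean tin moved by more than 20 mm (distance of bean_top from where it was at the start of the episode above 0.02 m).
It also fails if it takes over 48 s, if anything falls off the work surface, if the arm or the gripper's body presses on something with over 40 N, if the wrist force passes 120 N, or if a joint passes its speed limit or range.

## Robot

A 6-joint arm with a two-finger parallel gripper is mounted at the origin on a cart in front of the work surface, level with it; the furniture and walls round the work are solid. World frame = base frame: x ahead of the robot, y to its left, z up, the work surface at z = 0. Lengths are in m, angles in rad, forces in N, time in s.
With the tool pointing down it reaches from about 0.3 to 0.775 m from the base axis. Payload 14.6 kg.
Tool frame: the origin (TCP) lies at the centre of the arm's flange, where the gripper is bolted on; the fingertips stand 199 mm ahead of it and the grasp point (between the pads) lies 180 mm ahead of it; z points along the fingers, y is the line along which they close (so a half turn about z gives the same grasp; the last joint's range is limited). The gripper opens to 94 mm and grips with 3 to 60 N. Pads are 16 mm wide; open, the fingers measure 119 mm over their backs; the gripper's body (75 mm by 177 mm) begins 78 mm behind the grasp point.
Start: joints at [1.242, 0.3, 1.521, -0, 1.321, -0.067], TCP at [0.142, 0.531, 0.405] pointing down, gripper open.
Joint ranges: [-3.03, 3.03], [-0.79, 2.21], [0.23, 2.52], [-1.04, 4.18], [0, 3.07], [-2.55, 2.55]. Speed limits (rad/s): [2.22, 2.22, 2.57, 3.14, 3.14, 3.14].

## Interface

Orientations are given as [roll, pitch, yaw] about the fixed x, y, z axes, in that order (R = Rz(yaw) Ry(pitch) Rx(roll)).
In Python, from station import ctrl gives the robot as it stands. The module is installed in compiled form; this text tells all that it offers.
- The arm moves only by the tool servo_tool, never from a script. Its argument "motion" is a list of rows, each a list of 5 numbers: the closure, from 0 (fully open) to 1 (shut), then the shift along the world's x, y, z in cm, then the turn about the world's z in degrees. A call has 1 to 20 rows; each row is the pose to reach, as a shift and turn from the pose commanded when the call began; what a row does not reach only later rows make up. A row lasts 1/8 s, in which the tool goes at most 62.5 mm and 10.7 degrees, less where a joint would pass 70% of its speed; a pose out of reach is approached as far as the arm can. A call with a gripper value outside its range is refused whole. The fingers move at their own pace and stop on an object; "squeeze" is the grip in N (left out, the last holds). Time passes only in rows, so rows that repeat a pose let the fingers close. It gives the time, the measured TCP pose, the force, the opening and the grip force at its end, in the units of the state.
- ctrl.get_obs(): the state, without advancing time (a new reading comes with each control period).
- ctrl.camera(name): name is "side" or "top" or "wrist"; returns a dict with "image" (420x560x3 uint8, red, green, blue), "fx", "fy", "cx", "cy" (pixels), "camera_from_world" (4x4, takes a point from world to camera coordinates); the wrist camera has in their place "hand_eye" (4x4, takes a point from camera to tool coordinates, whose origin is the TCP and whose axes are the flange's). Camera axes: x right, y up, looking along -z (the intrinsics and any distortion apply to the point x, -y, -z); pixel columns grow to the right and rows downward; lengths in m; the calibration is good to about 2 mm. A picture is of the moment at which its call begins: read the wrist's pose just before it. There is no depth.
- ctrl.hand_in(): hands the job in; it is judged then, once.
The state is a dict: "time_s": time; "qpos": joint angles; "joint_vel": joint speeds; "tau": joint torques, N m; "ee_pos": TCP position; "eef_rot": TCP orientation; "force": force on the tool from outside, world axes, zero at the start; "moment": the same for the moment, N m; "grip_width": finger opening in m; "grip_force": force on a finger pad.
Only numpy, scipy, OpenCV 4.12 (cv2) and the standard library are available. Lean on these libraries where they do the work, as an engineer would, in place of code of your own. Each camera call takes 0.05 s, during which the arm holds its last target. There are 200 camera calls.

## Working session

There is one attempt and no reset: what is moved stays moved. The work goes in short steps, Python scripts to look and compute and a tool call to move; the robot and the scene stay as the last step left them, time stands still between calls to the robot, and variables do not carry over. Pictures are saved under pics/ and viewed, at most 10 in all, crops included, and the job is handed in when it is done.

Besides the shell and the picture viewer there is one more tool, called after "Request:" as name(argument=value, ...) on one line, values as JSON. servo_tool: Moves the arm, as the interface text tells. Its arguments: {"type":"object","properties":{"motion":{"type":"array","items":{"type":"array","items":{"type":"number"}}},"squeeze":{"type":"number"}},"required":["motion"]}

```bash
mkdir -p pics; cat > h.py <<'E'
import numpy as np, cv2
from station import ctrl
def cam(n):
    o=ctrl.get_obs(); c=ctrl.camera(n); return o,c
def save(c,f): cv2.imwrite('pics/'+f,cv2.cvtColor(c['image'],cv2.COLOR_RGB2BGR))
def ray(c,u,v):
    d=np.array([(u-c['cx'])/c['fx'],-(v-c['cy'])/c['fy'],-1.])
    T=np.linalg.inv(c['camera_from_world']); return T[:3,3],T[:3,:3]@d
def onz(c,u,v,z):
    o,d=ray(c,u,v); return o+d*(z-o[2])/d[2]
def proj(c,p):
    q=c['camera_from_world']@np.append(p,1); return c['cx']+c['fx']*q[0]/-q[2], c['cy']-c['fy']*q[1]/-q[2]
E
python3 - <<'E'
from h import *
for n in('top','side'):
    o,c=cam(n); save(c,n+'0.png'); print(n,[k for k in c],np.linalg.inv(c['camera_from_world']).round(3).tolist(),c['fx'],c['cx'],c['cy'])
print(o)
E
```

```text
top ['image', 'fx', 'fy', 'cx', 'cy', 'camera_from_world'] [[-0.024, 0.993, -0.113, 0.418], [-1.0, -0.023, 0.009, 0.25], [0.006, 0.113, 0.994, 1.09], [0.0, 0.0, 0.0, 1.0]] 425.6113118252557 275.3062756517526 205.02373270810853
side ['image', 'fx', 'fy', 'cx', 'cy', 'camera_from_world'] [[0.975, 0.127, -0.183, 0.374], [-0.223, 0.554, -0.802, -0.432], [-0.0, 0.822, 0.569, 0.668], [0.0, 0.0, 0.0, 1.0]] 479.927263822563 272.5323730375401 213.80299616409943
{'time_s': 0.05, 'qpos': array([ 1.24240038e+00,  3.00458078e-01,  1.52158167e+00,  2.07289675e-06,
        1.32070208e+00, -6.65970409e-02]), 'joint_vel': array([-0.00097382,  0.0001291 , -0.00026105, -0.00114782, -0.00148164,
       -0.0004137 ]), 'tau': array([ 2.82940473e-04, -5.33217108e+01, -3.53706658e+01,  7.09811132e-02,
        2.35619053e-02, -7.35188883e-05]), 'ee_pos': array([0.14233991, 0.53122543, 0.40409309]), 'eef_rot': array([-3.14044615e+00, -7.84788860e-05,  2.87979319e+00]), 'force': array([-0.25624637,  0.00719707, -0.24325649]), 'moment': array([ 0.00092282,  0.05687746, -0.02795882]), 'grip_force': 0.0, 'grip_width': 0.0941948769818068}
```

View pics/top0.png

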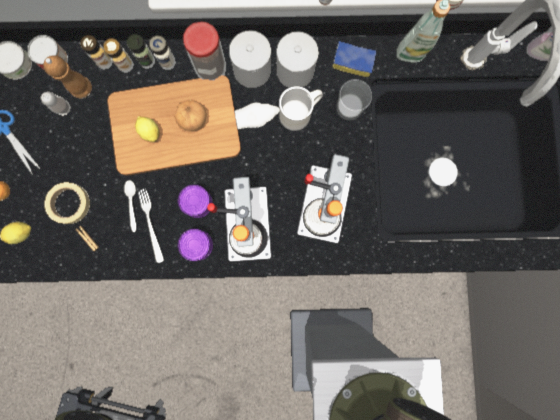

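View pics/side0.png

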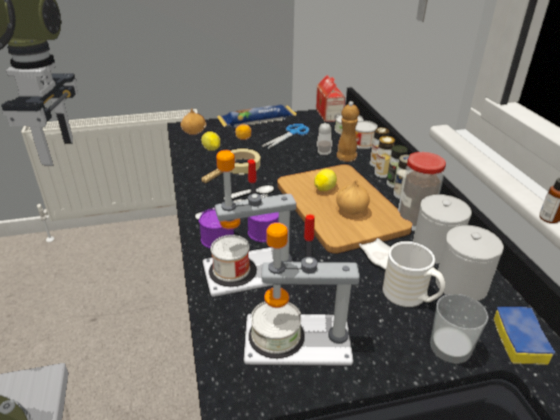

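The top view shows the bean stand on the left: knob about (241,233), red handle (211,208), column end (242,183). The side view confirms it is the farther stand, with the red label, knob (226,161) and handle (252,171). The pea stand is the nearer, right-hand one.

```bash
python3 - <<'E'
from h import *
R={}
for n,k,g in(('top',(241,233),(211,208)),('side',(226,161),(252,171))):
    o,c=cam(n); hsv=cv2.cvtColor(c['image'],cv2.COLOR_RGB2HSV)
    def blob(lo,hi,p,r=16):
        m=cv2.inRange(hsv,lo,hi); N,l,s,ce=cv2.connectedComponentsWithStats(m)
        i=min((i for i in range(1,N) if s[i,4]>15),key=lambda i:np.hypot(*(ce[i]-p))); return ce[i],s[i]
    a=blob((8,150,120),(20,255,255),k); b=blob((0,180,90),(5,255,255),g) 
    print(n,a,b); R[n]=(c,a[0],b[0])
def tri(i):
    A=[];B=[]
    for n in R:
        o,d=ray(R[n][0],*R[n][i]); d/=np.linalg.norm(d); P=np.eye(3)-np.outer(d,d); A.append(P);B.append(P@o)
    x=np.linalg.lstsq(np.vstack(A),np.hstack(B),rcond=None)[0]
    print([np.linalg.norm(P@x-b) for P,b in zip(A,B)]); return x
K=tri(1);G=tri(2);print('knob',K,'grip',G)
c=R['top'][0]; 
for p,z in(((243,212),.19),((242,181),.168),((211,207.5),.226)): print(p,onz(c,*p,z))
v=cv2.resize(c['image'][165:275,165:305],None,fx=5,fy=5,interpolation=cv2.INTER_CUBIC); cv2.imwrite('pics/crop1.png',v[:,:,::-1])
E
```

```text
Traceback (most recent call last):
ValueError: min() iterable argument is empty
```

```bash
cat > m.py <<'E'
from h import *
R={}
for n,k,g in(('top',(241,233),(211,208)),('side',(226,161),(252,171))):
    o,c=cam(n); hsv=cv2.cvtColor(c['image'],cv2.COLOR_RGB2HSV); hsv[...,0]=(hsv[...,0].astype(int)+10)%180
    print(n,hsv[k[1],k[0]],hsv[g[1],g[0]])
    def blob(lo,hi,p):
        m=cv2.inRange(hsv,lo,hi); N,l,s,ce=cv2.connectedComponentsWithStats(m)
        i=min((i for i in range(1,N) if s[i,4]>15),key=lambda i:np.hypot(*(ce[i]-p))); return ce[i],s[i]
    a=blob((18,150,100),(32,255,255),k); b=blob((2,150,70),(15,255,255),g)
    print(a,b); R[n]=(c,a[0],b[0])
def tri(i):
    A=[];B=[]
    for n in R:
        o,d=ray(R[n][0],*R[n][i]); d/=np.linalg.norm(d); P=np.eye(3)-np.outer(d,d); A.append(P);B.append(P@o)
    x=np.linalg.lstsq(np.vstack(A),np.hstack(B),rcond=None)[0]
    print([np.linalg.norm(P@x-b) for P,b in zip(A,B)]); return x
K=tri(1);G=tri(2);print('knob',K,'grip',G)
c=R['top'][0]; 
for p,z in(((243,212),.19),((242,181),.168),((211,207.5),.226)): print(p,onz(c,*p,z))
v=cv2.resize(c['image'][165:275,165:305],None,fx=5,fy=5,interpolation=cv2.INTER_CUBIC); cv2.imwrite('pics/crop1.png',v[:,:,::-1])
E
python3 m.py
```

```text
top [ 33 128 247] [ 11 144 247]
(array([244.89189189, 233.37837838]), array([240, 226,   9,  15,  37], dtype=int32)) (array([211.70491803, 207.39344262]), array([208, 203,   9,  10,  61], dtype=int32))
side [ 26 247 165] [ 12 223 135]
(array([225.07479224, 160.30193906]), array([216, 149,  19,  23, 361], dtype=int32)) (array([251.45398773, 171.12269939]), array([247, 159,   9,  24, 163], dtype=int32))
[np.float64(0.0001563123955876983), np.float64(0.00015631239558796023)]
[np.float64(0.0005725665568037082), np.float64(0.0005725665568033642)]
knob [0.45748121 0.30232092 0.27233222] grip [0.51644266 0.37537802 0.20305241]
(243, 212) [0.50707716 0.31085871 0.19      ]
(242, 181) [0.57761366 0.31347684 0.168     ]
(211, 207.5) [0.51426443 0.37351301 0.226     ]
```

View pics/crop1.png

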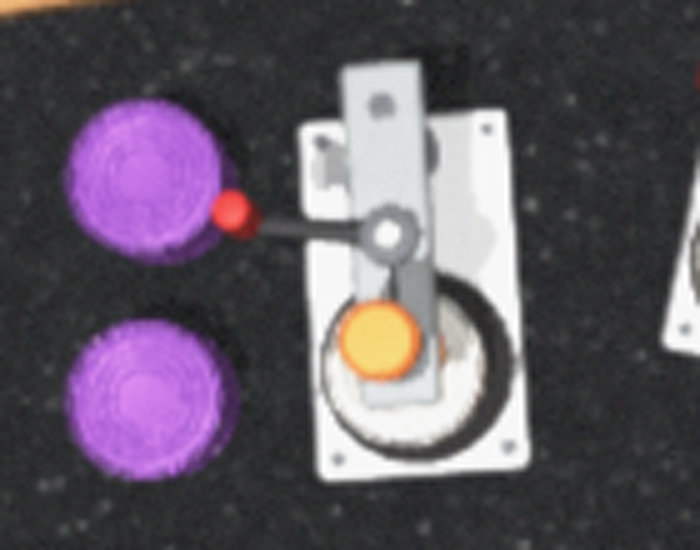

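The crop shows the knob's top disc at crop (380,340), i.e. full-image (241,233). The pivot is at (242.4,211.6), the column bolt at (241.4,186), and the base corners at (225,190), (266,187), (270,258) and (229,261).

```bash
python3 - <<'E'
from h import *
_,c=cam('top');_,s=cam('side')
C=[onz(c,*p,.012) for p in((225,190),(266.3,187.3),(270.3,258.3),(228.8,260.8))]
x=(C[0]+C[1]-C[2]-C[3])/2; print('base ctr',np.mean(C,0),'len',np.linalg.norm(x),'yaw',np.degrees(np.arctan2(x[1],x[0])))
print('pivot',onz(c,242.4,211.6,.195),'bolt',onz(c,241.4,186,.17))
for z in(.235,.245,.255,.265):
    p=onz(c,241,233,z+.015); p[2]=z; print(z,p,proj(s,p))
for z in(.19,.2,.21,.22):
    p=onz(c,211.3,207,.226);p[2]=z;print(p,proj(s,p))
E
```

```text
base ctr [0.49448035 0.31171231 0.012     ] len 0.18036041133612998 yaw 2.1810907991046187
pivot [0.50745989 0.31177374 0.195     ] bolt [0.5662275  0.31481863 0.17      ]
0.235 [0.45965064 0.31138746 0.235     ] (np.float64(226.8222412707064), np.float64(176.30122357304938))
0.245 [0.45915326 0.31065699 0.245     ] (np.float64(226.2964832604937), np.float64(171.65061211401178))
0.255 [0.45865587 0.30992653 0.255     ] (np.float64(225.76280657168562), np.float64(166.9299556975961))
0.265 [0.45815849 0.30919607 0.265     ] (np.float64(225.22103094662472), np.float64(162.13765984818673))
[0.51527626 0.37289447 0.19      ] (np.float64(251.5662045863308), np.float64(177.55860505784182))
[0.51527626 0.37289447 0.2       ] (np.float64(251.43648902708452), np.float64(173.1284737107528))
[0.51527626 0.37289447 0.21      ] (np.float64(251.30518947416914), np.float64(168.64424476698406))
[0.51527626 0.37289447 0.22      ] (np.float64(251.17227673545057), np.float64(164.10492123751686))
```

Request:
servo_tool(motion=[[1, 0, 0, 6, 0], [1, 3, -2, 11.6, 10], [1, 8, -6, 11.6, 20], [1, 13, -9.5, 11.6, 30], [1, 18, -13, 11.6, 40], [1, 23, -16.5, 11.6, 50], [1, 28, -20, 11.6, 60], [1, 31.6, -22.1, 11.6, 60], [1, 31.6, -22.1, 11.6, 60], [1, 31.6, -22.1, 11.6, 60]], squeeze=20)

```text
time_s: 1.6
ee_pos: [0.4583, 0.3103, 0.5205]
eef_rot: [3.141, -0.0, -2.357]
force: [-0.5, -0.6, -0.8]
grip_width: 0.0009
grip_force: 0.0
```

```bash
python3 - <<'E'
from h import *
_,t=cam('top');_,s=cam('side')
a=cv2.resize(t['image'][140:280,160:310],None,fx=4,fy=4);b=cv2.resize(s['image'][60:260,160:310],None,fx=2.8,fy=2.8)
cv2.imwrite('pics/p2.png',np.hstack([a[:560,:400],b[:560,:400]])[:,:,::-1])
E
```

```text
(no output)
```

View pics/p2.png

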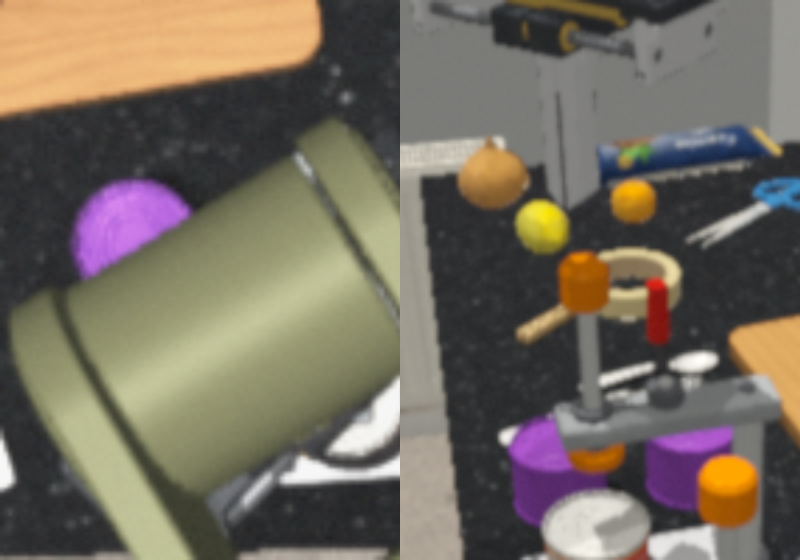

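The fingertips (572,195 in the picture) are where a point straight above the knob (583,260) should appear, so I'm pressing down.

Request:
servo_tool(motion=[[1, 0, 0, -2, 0], [1, 0, 0, -3.5, 0], [1, 0, 0, -4.5, 0], [1, 0, 0, -5.5, 0], [1, 0, 0, -6.5, 0], [1, 0, 0, -7.5, 0], [1, 0, 0, -8.3, 0], [1, 0, 0, -9, 0], [1, 0, 0, -9.4, 0], [1, 0, 0, -9.7, 0]])

```text
time_s: 2.95
ee_pos: [0.4584, 0.3102, 0.4235]
eef_rot: [-3.141, 0.0, -2.356]
force: [-1.7, 3.1, 3.2]
grip_width: 0.0001
grip_force: 1.5
```

Request:
servo_tool(motion=[[1, 0, 0, -0.2, 0], [1, 0, 0, -0.3, 0], [1, 0, 0, -0.4, 0], [1, 0, 0, -0.5, 0], [1, 0, 0, -0.5, 0]])

```text
time_s: 3.58
ee_pos: [0.4583, 0.3102, 0.4194]
eef_rot: [-3.141, 0.001, -2.356]
force: [-1.6, 0.3, 9.1]
grip_width: 0.0002
grip_force: 4.4
```

Request:
servo_tool(motion=[[1, 0, 0, -0.1, 0], [1, 0, 0, -0.2, 0], [1, 0, 0, -0.2, 0], [1, 0, 0, -0.2, 0]])

```text
time_s: 4.08
ee_pos: [0.4581, 0.3101, 0.4193]
eef_rot: [-3.141, 0.003, -2.356]
force: [-7.6, -2.2, 24.3]
grip_width: 0.0005
grip_force: 11.9
```

Request:
servo_tool(motion=[[1, 0, 0, 2, 0], [0.6, 0, 0, 5.4, 0], [0, 3, 3, 5.4, 0], [0, 5.7, 6.3, 5.4, 0], [0, 5.7, 6.3, 5.4, 0], [0, 5.7, 6.3, 5.4, 0]])

```text
time_s: 4.82
ee_pos: [0.5152, 0.3729, 0.4702]
eef_rot: [-3.141, -0.001, -2.356]
force: [0.3, -0.2, -0.8]
grip_width: 0.0469
grip_force: 0.0
```

```bash
python3 - <<'E'
from h import *
o,w=cam('wrist');_,s=cam('side')
R=cv2.Rodrigues(np.zeros(3))[0]
from scipy.spatial.transform import Rotation as Ro
R=Ro.from_euler('xyz',o['eef_rot']).as_matrix()
T=np.eye(4);T[:3,:3]=R;T[:3,3]=o['ee_pos']; w['camera_from_world']=np.linalg.inv(T@w['hand_eye'])
for p in((.515,.373,.226),(.458,.31,.22)): print(proj(w,p))
# knob height in side view
hsv=cv2.cvtColor(s['image'],cv2.COLOR_RGB2HSV);print(proj(s,(.458,.31,.205)))
b=cv2.resize(s['image'][90:300,180:310],None,fx=2.5,fy=2.5)
a=cv2.resize(w['image'],(460,345));v=np.zeros((525,785,3),np.uint8);v[:345,:460]=a;v[:,460:]=b[:,:325]
cv2.imwrite('pics/p3.png',v[:,:,::-1]); print(o['ee_pos'])
E
```

```text
(np.float64(281.3799724027485), np.float64(228.4400445298853))
(np.float64(275.59267443684), np.float64(118.53907670990031))
(np.float64(226.93533666790984), np.float64(191.06342516227497))
[0.51522215 0.37286595 0.47017953]
```

View pics/p3.png

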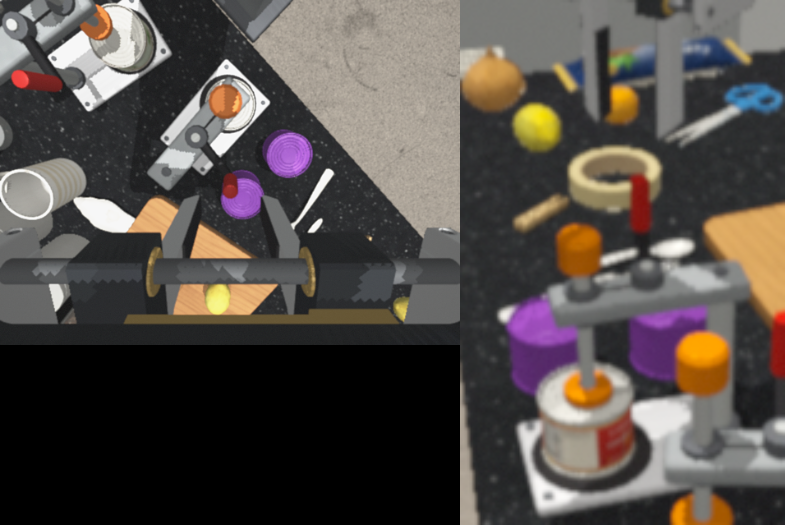

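The side view shows the orange foot (588,388) resting on the lid. In the wrist view the handle is at about (281,226) at full size, where it was predicted, and between the fingers. I'm descending and gripping it.

Request:
servo_tool(motion=[[0, 0, 0, 0, 0], [0, 0, 0, -2, 0], [0, 0, 0, -5, 0], [0, 0, 0, -7.6, 0], [0, 0, 0, -7.6, 0], [1, 0, 0, -7.6, 0], [1, 0, 0, -7.6, 0], [1, 0, 0, -7.6, 0], [1, 0, 0, -7.6, 0], [1, 0, 0, -7.6, 0], [1, 0, 0, -7.6, 0]], squeeze=15)

```text
time_s: 6.3
ee_pos: [0.5153, 0.3733, 0.3946]
eef_rot: [3.142, -0.0, -2.356]
force: [-1.2, 0.1, -0.0]
grip_width: 0.0374
grip_force: 0.0
```

Request:
servo_tool(motion=[[1, 0, 0, 0, 0], [1, 0, 0, 0, 0], [1, 0, 0, 0, 0], [1, 0, 0, 0, 0], [1, 0, 0, 0, 0]])

```text
time_s: 6.92
ee_pos: [0.5154, 0.3731, 0.3946]
eef_rot: [-3.141, -0.0, -2.356]
force: [-1.7, -3.6, 0.5]
grip_width: 0.0155
grip_force: 15.0
```

Request:
servo_tool(motion=[[1, 0.4, -0.07, 0, 0], [1, 0.86, -0.17, 0, 0], [1, 1.37, -0.33, 0, 0], [1, 1.87, -0.53, 0, 0], [1, 2.35, -0.78, 0, 0], [1, 2.8, -1.07, 0, 0], [1, 3.22, -1.4, 0, 0], [1, 3.62, -1.76, 0, 0]])

```text
time_s: 7.92
ee_pos: [0.5517, 0.3562, 0.3946]
eef_rot: [3.14, 0.002, -2.356]
force: [-2.9, 4.6, -1.4]
grip_width: 0.0157
grip_force: 15.0
```

Request:
servo_tool(motion=[[1, 0.5, -0.56, 0, 0], [1, 0.92, -1.18, 0, 0], [1, 1.27, -1.85, 0, 0], [1, 1.53, -2.55, 0, 0], [1, 1.71, -3.28, 0, 0], [1, 1.78, -3.8, 0, 0], [1, 1.79, -4.0, 0, 0], [1, 1.79, -4.0, 0, 0]])

```text
time_s: 8.93
ee_pos: [0.5697, 0.3157, 0.3947]
eef_rot: [-3.141, 0.001, -2.356]
force: [2.6, 4.0, -1.8]
grip_width: 0.0157
grip_force: 15.0
```

Request:
servo_tool(motion=[[0.4, 0, 0, 0, 0], [0.4, 0, 0, 0, 0], [0.4, 0, 0, 0, 0], [0.4, 0, 0, 0, 0], [0.4, 0, 0, 0, 0], [0.4, 0, 0, 3, 0], [0.4, 0, 0, 8, 0], [0.4, 0, 0, 13, 0], [0.4, -5, 3, 15, 0], [0.4, -10, 6, 15, 0], [0.4, -15, 10, 15, 0], [0.4, -20, 14, 15, 0], [0.4, -24, 18, 15, 0], [0.4, -28, 22, 15, 0], [0.4, -28, 22, 15, 0], [0.4, -28, 22, 15, 0]])

```text
time_s: 10.92
ee_pos: [0.2897, 0.5355, 0.5446]
eef_rot: [-3.141, -0.0, -2.356]
force: [0.4, -1.0, -0.3]
grip_width: 0.0564
grip_force: 0.0
```

```bash
python3 - <<'E'
from h import *
_,t=cam('top');_,s=cam('side')
a=cv2.resize(t['image'][150:280,200:300],None,fx=4,fy=4);b=cv2.resize(s['image'][110:300,180:310],None,fx=2.7,fy=2.7)
h=min(len(a),len(b));cv2.imwrite('pics/p4.png',np.hstack([a[:h],b[:h]])[:,:,::-1])
E
```

```text
(no output)
```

View pics/p4.png

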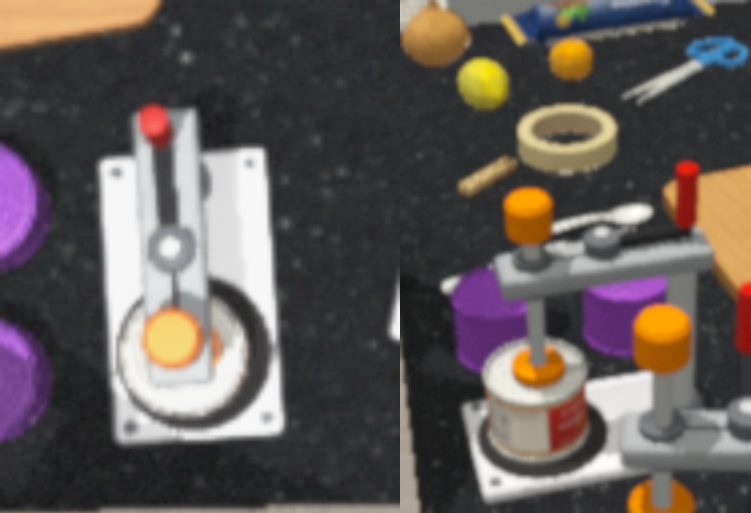

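The lever (155,125 in the top crop) points back over the column. In the side view the foot (538,365) rests on the lid and the tin is upright.

```bash
python3 -c "
from station import ctrl
print(ctrl.hand_in())"
```

```text
the job is handed in; nothing more can be done
None
```

I handed the job in at about 11 s: the bean stand's stop foot rests on the tin lid, its clamp lever is swung to about 1.55 rad over the column, the tin is upright, and I never touched the pea stand; the hand-in call returned no verdict.

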